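# Seat the stage top on its cone, groove and flat and latch it

### The arm

A 6-joint arm with a two-finger parallel gripper is mounted at the origin on the work surface. World frame = base frame: x ahead of the robot, y to its left, z up, the work surface at z = 0. Lengths are in m, angles in rad, forces in N, time in s.
With the tool pointing down it reaches from about 0.375 to 0.9 m from the base axis. Payload 3.1 kg.
Tool frame: the origin (TCP) lies between the finger pads; the fingertips stand 8 mm ahead of it and the grasp point (between the pads) lies 11 mm behind it; z points along the fingers, y is the line along which they close (so a half turn about z gives the same grasp; the last joint's range is limited). The gripper opens to 87 mm and grips with 3 to 60 N. Pads are 19 mm wide; open, the fingers measure 117 mm over their backs; the gripper's body (75 mm by 190 mm) begins 51 mm behind the grasp point.
Start: joints at [-1.494, 0.527, 1.433, -0, 1.181, -0.178], TCP at [0.158, -0.605, 0.231] pointing down, gripper open.
Joint ranges: [-3.08, 3.08], [-0.75, 2.2], [0.22, 2.44], [-1.43, 4.57], [0, 2.65], [-2.85, 2.85]. Speed limits (rad/s): [2.79, 2.79, 3.14, 3.14, 3.14, 3.14].

### API

Orientations are given as a unit quaternion [x, y, z, w].
In Python, from rig import robot, vision, job gives the robot as it stands.
- The arm moves only by the shell command python3 -m handwheel 'ROWS' [OPENING] [FORCE]. ROWS is JSON, a list of rows, each a list of 4 numbers: the shift along the tool's x, y, z as a fraction of full scale, then the turn about the tool's z as a fraction of full scale. A call has 1 to 20 rows; each row is the pose to reach, as a shift and turn from the pose commanded when the call began, along the tool's axes at that moment, turning the shorter way round; what a row does not reach only later rows make up. Full scale, the value 1, is 300 mm for a shift and 2 pi rad for a turn. A row lasts 1/12 s, in which the tool goes at most 41.7 mm and 7.16 degrees, less where a joint would pass 70% of its speed; a pose out of reach is approached as far as the arm can. A call with a number of a shift or a turn outside -1 to 1 is refused whole. A call with a gripper value outside its range is refused whole. OPENING is the opening in per cent of the stroke, from 0 (shut) to 100 (fully open), set as the call begins (- or left out, the last holds). The fingers move at their own pace and stop on an object; FORCE is the grip in N (left out, the last holds). Time passes only in rows, so rows that repeat a pose let the fingers close. It gives the time, the measured TCP pose, the force, the opening and the grip force at its end, in the units of the state.
- robot.get_obs(): the state, without advancing time (a new reading comes with each control period).
- vision.camera(name): name is "side" or "top"; returns a dict with "frame" (420x560x3 uint8, red, green, blue), "K" (3x3 intrinsics, pixels), "cam_to_world" (4x4, takes a point from camera to world coordinates). Camera axes: x right, y down, z forward; pixel columns grow to the right and rows downward; lengths in m; the calibration is good to about 2 mm. A picture is of the moment at which its call begins. There is no depth.
- job.hand_in(): hands the job in; it is judged then, once.
Trained networks look in the newest picture that a camera, given by its name, has taken for a name from the list of things; names that differ only in an ending like _2 or _b are one class to them, and where a whole thing is asked for, a point or a joint stands for the part that bears it (a point fixed in the world has none). Each returns a list of dicts, best first, with "conf" (0 to 1); they miss things now and then, are a little off and sometimes report something else, mostly with a low value. They report only what shows in the picture. A call takes as long as a camera call. They do not tell look-alikes from the thing itself.
- vision.look_for(camera, label): "point" ([row, column] in pixels, amid what is visible of it).
- vision.outline_of(camera, label): "mask" (420x560 bool, what is visible of it) and "point" ([row, column] in pixels, amid what is visible of it).
The state is a dict: "time": time; "q": joint angles; "joint_velocities": joint speeds; "joint_torque": joint torques, N m; "position": TCP position; "tool_rot": TCP orientation; "ft_force": force on the tool from outside, world axes, zero at the start; "moment": the same for the moment, N m; "grip_width": finger opening in m; "grip_force": force on a finger pad.
Only numpy, scipy, OpenCV 4.12 (cv2) and the standard library are available. Lean on these libraries where they do the work, as an engineer would, in place of code of your own. Each camera call takes 0.05 s, during which the arm holds its last target. There are 200 camera calls.

### The job

Put the stage top (the small plate carrying a circuit board) back on the inspection stage so that its three ball feet are fully home in the cone, the groove and on the flat; feel it down gently into the seats without forcing or dropping it, keep it level, and let go of it. Then swing the stage's retaining latch over its edge as far as it goes, and leave the other things on the bench where they are.

Things in the scene. Friction and masses are not known exactly. Their poses are not given: they have to be found in the camera images.
- top_grip (a point): centre of the stage top's grip bar, 14 mm wide (x), 64 mm long (y), 14 mm high, on two 10 mm posts at y = +-24 mm. It is 35 mm above the plate's top face and 61 mm above the bottoms of the balls. Grip centre of a seated top: 121.3 mm above the bench
- stage_top: the stage top: loose T-shaped aluminium plate, 0.47 to 0.63 kg, standing on three steel balls; origin 61 mm below the grip bar's centre, same axes. Plate 8 mm thick, 114 mm wide (y) from x = -46 to 30 mm, then a 60 mm wide nose to x = 68. The circuit board lies at x = 16 to 62 mm, its parts 14 mm above the plate. On the stage its axes lie along stage_base's, nose to +x
- foot_cone (a point): centre of the ball foot (16 mm diameter) that belongs in the cone, under the plate's nose: x = +56, y = 0 from the grip bar's centre, 53 mm below it; the ball's centre is 10 mm under the plate
- foot_groove (a point): centre of the ball foot (16 mm) that belongs in the groove: x = -28, y = +38 mm from the grip bar's centre, 53 mm below it
- foot_flat (a point): centre of the ball foot (16 mm) that belongs on the flat: x = -28, y = -38 mm from the grip bar's centre, 53 mm below it
- stage_base: foot of the inspection stage: fixed plate 180 x 150 mm; origin under its middle, on the bench. It carries two locked cross slides with the seat plate (168 x 128 mm, top 54 mm up). The slides stand where the last user left them: seats and latch are shifted together by an unmeasured amount, up to 8 mm either way in x and in y, found only by camera or by feel. Nothing yields
- mid_cone (a point): where the cone foot's ball centre would seat with the slides at mid travel (the real seat is up to 8 mm off in x and y): x = +56, y = 0, 68.3 mm up in stage_base's frame. Steel cup, 42 mm outside, flanks 35 degrees from level, mouth 34 mm wide, rim 70.4 mm up. A ball 10 mm off its axis rests 7 mm too high and sticks on the flank (dry metal, friction 0.75 to 0.9)
- mid_groove (a point): the same for the groove foot: x = -28, y = +38 mm, 68.3 mm up. Steel V block 42 x 32 mm, the groove points at the cone (24 degrees off x), flanks, mouth and rim as the cone's
- mid_flat (a point): the same for the flat foot: x = -28, y = -38 mm, ball centre 68.3 mm up. Steel disc 32 mm across, its top 60.3 mm up
- mid_latch (a point): latch pivot with the slides at mid travel: x = -74, y = 0 in stage_base's frame, 92 mm up; it shifts with the seats, so it is always at x = -74, y = 0 from the grip bar of a seated stage top
- latch (a joint): angle of the retaining latch, a flat bar 14 mm wide, 89 to 95 mm up, on an upright pivot. 0: closed at its stop, its 41 mm nose to +x over the plate's edge, 2.7 mm clear of a seated plate. Opens counter-clockwise from above, to 1.65; starts at 1.45 to 1.62, stays where left (1.5 N moves it). Round finger peg on its tail, 40 mm from the pivot opposite the nose: 12 mm across, 95 to 125 mm up
- screwdriver: black-handled screwdriver, 160 mm long, lying between the stage and the stage top's places; origin under its middle
- hard_drive: 3.5 inch hard drive lying flat, 146 x 101 x 25 mm; origin under its middle
- carton: small white carton, 120 x 90 x 70 mm; origin under its middle
- code_scanner: hand-held code scanner lying on its side, about 160 x 62 x 36 mm; origin under its middle
- add_in_card: loose computer add-in circuit card with a steel bracket, 170 x 118 x 22 mm; origin under its middle
- parts_box: clear open compartment box, 180 x 110 x 40 mm; origin under its middle
- mouse: black computer mouse, 105 x 60 x 32 mm; origin under its middle
- hammer: hammer with black grip, 260 mm long; origin under its middle
There are look-alikes about, which are no part of the job. Leave any green or red look-alike of the stage_top alone.

How it is judged:
By the outcome, as a careful person would: the job done as asked, in the order asked, and still so for the second after the job is handed in, with the robot touching nothing.
It also fails if it takes over 72 s, if anything falls off the work surface, if the arm or the gripper's body presses on something with over 40 N, if the wrist force passes 120 N, or if a joint passes its speed limit or range.

## Working session

There is one attempt and no reset: what is moved stays moved. The work goes in short steps, Python scripts to look and compute and a shell command to move; the robot and the scene stay as the last step left them, time stands still between calls to the robot, and variables do not carry over. Pictures are saved under pics/ and viewed, at most 10 in all, crops included, and the job is handed in when it is done.

```bash
mkdir -p pics; ls; cat > h.py <<'E'
import numpy as np, cv2
from rig import robot, vision, job
def snap(n,f):
    c=vision.camera(n); cv2.imwrite('pics/'+f,c['frame'][:,:,::-1]); return c
def ray(c,p,z):
    K=np.array(c['K']);T=np.array(c['cam_to_world'])
    d=T[:3,:3]@np.linalg.inv(K)@np.array([p[1],p[0],1.]);o=T[:3,3]
    return o+d*(z-o[2])/d[2]
def proj(c,P):
    K=np.array(c['K']);T=np.linalg.inv(np.array(c['cam_to_world']))
    q=K@(T[:3,:3]@np.array(P)+T[:3,3]); return [q[1]/q[2],q[0]/q[2]]
E
python3 - <<'E'
from h import *
np.set_printoptions(precision=4,suppress=True)
for n in('top','side'):
    c=snap(n,n+'1.png'); T=np.array(c['cam_to_world']);print(n,T,c['K'])
    for l,z in(('top_grip',.061),('stage_top',.03),('stage_base',.03),('mid_cone',.068),('latch',.092),('screwdriver',.01),('foot_cone',.008)):
        for r in vision.look_for(n,l)[:4]: print(l,np.round(r['point']),round(r['conf'],2),ray(c,r['point'],z))
o=robot.get_obs();print(o['position'],o['tool_rot'],o['time'],o['ft_force'])
E
```

```text
pics
top [[ 0.0091 -0.9864  0.1641  0.3832]
 [-0.9997 -0.0055  0.0228 -0.0058]
 [-0.0216 -0.1643 -0.9862  1.2029]
 [ 0.      0.      0.      1.    ]] [[410.2956   0.     281.5437]
 [  0.     410.2956 210.0032]
 [  0.       0.       1.    ]]
top_grip [208. 227.] 0.75 [0.5796 0.1758 0.061 ]
top_grip [173. 176.] 0.72 [0.6802 0.3244 0.061 ]
top_grip [284. 224.] 0.7 [0.3649 0.1766 0.061 ]
top_grip [132. 344.] 0.61 [ 0.8036 -0.1587  0.061 ]
stage_top [208. 224.] 0.66 [0.5843 0.188  0.03  ]
stage_top [136. 343.] 0.64 [ 0.8013 -0.1594  0.03  ]
stage_top [173. 175.] 0.63 [0.6871 0.3386 0.03  ]
stage_top [280. 222.] 0.6 [0.3763 0.1884 0.03  ]
stage_base [224. 348.] 0.65 [ 0.5399 -0.17    0.03  ]
stage_base [208. 221.] 0.2 [0.5821 0.1982 0.03  ]
mid_cone [226. 350.] 0.95 [ 0.5275 -0.1704  0.068 ]
mid_cone [209. 224.] 0.21 [0.5743 0.1813 0.068 ]
latch [248. 356.] 0.56 [ 0.4668 -0.1806  0.092 ]
latch [209. 224.] 0.39 [0.5703 0.1793 0.092 ]
latch [223. 349.] 0.16 [ 0.5332 -0.1641  0.092 ]
screwdriver [217. 286.] 0.68 [0.5609 0.0094 0.01  ]
screwdriver [224. 349.] 0.28 [ 0.5408 -0.1754  0.01  ]
foo
[... 534 characters left out ...]

top_grip [215. 248.] 0.83 [0.5425 0.1404 0.061 ]
stage_top [239. 196.] 0.94 [0.3581 0.1777 0.03  ]
stage_top [217. 249.] 0.85 [0.5667 0.1658 0.03  ]
stage_top [184. 242.] 0.58 [0.6996 0.3581 0.03  ]
stage_base [273. 309.] 0.76 [ 0.4995 -0.1803  0.03  ]
stage_base [315. 300.] 0.21 [ 0.3532 -0.2867  0.03  ]
mid_cone [267. 311.] 0.64 [ 0.4843 -0.1999  0.068 ]
latch [257. 303.] 0.52 [ 0.477  -0.1732  0.092 ]
screwdriver [243. 277.] 0.72 [0.554  0.0113 0.01  ]
foot_cone [239. 198.] 0.97 [0.3804 0.2029 0.008 ]
foot_cone [190. 243.] 0.89 [0.6963 0.3461 0.008 ]
foot_cone [212. 252.] 0.84 [0.62   0.2116 0.008 ]
[ 0.1576 -0.6048  0.2305] [ 0.9919  0.1271 -0.     -0.    ] 0.8 [ 0.0628  0.1625 -0.0253]
```

```bash
python3 - <<'E'
import cv2
t=cv2.imread('pics/top1.png');s=cv2.imread('pics/side1.png')
cv2.imwrite('pics/a.png',cv2.resize(t[100:310,130:410],(800,600),interpolation=cv2.INTER_CUBIC))
cv2.imwrite('pics/b.png',cv2.resize(s[150:360,140:420],(800,600),interpolation=cv2.INTER_CUBIC))
E
```

```text
(no output)
```

View pics/a.png

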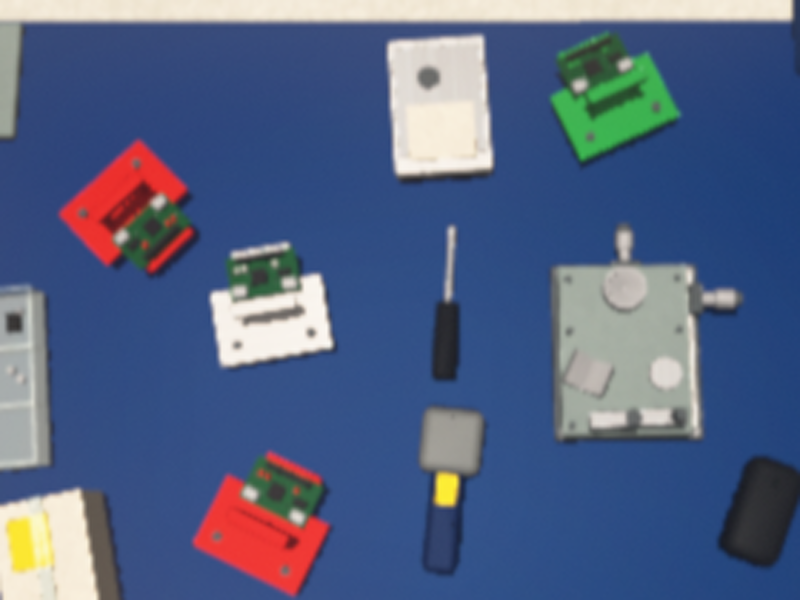

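View pics/b.png

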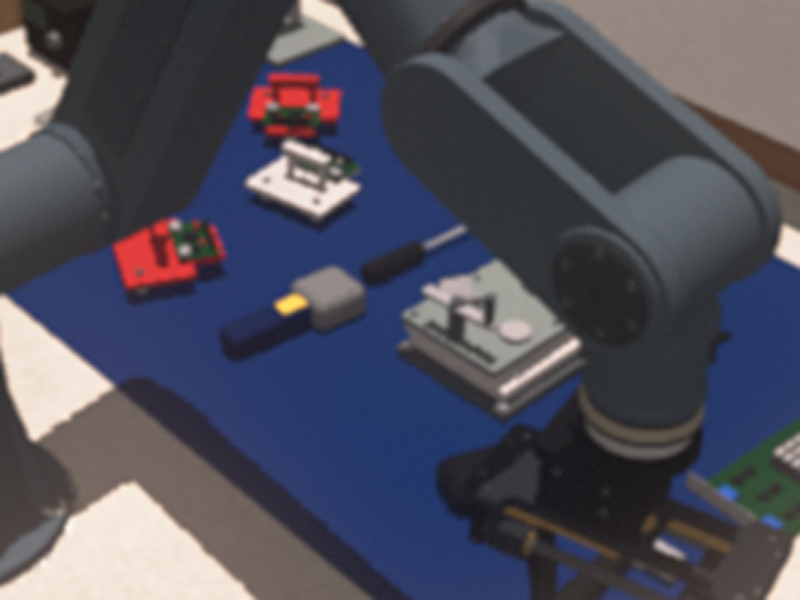

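```bash
python3 - <<'E'
import cv2,numpy as np
t=cv2.imread('pics/top1.png')
A=cv2.resize(t[178:238,198:248],(400,480),interpolation=cv2.INTER_CUBIC)
B=cv2.resize(t[184:264,318:398],(400,400),interpolation=cv2.INTER_CUBIC)
B=np.vstack([B,np.zeros((80,400,3),np.uint8)])
cv2.imwrite('pics/c.png',np.hstack([A,B]))
E
```

```text
(no output)
```

View pics/c.png

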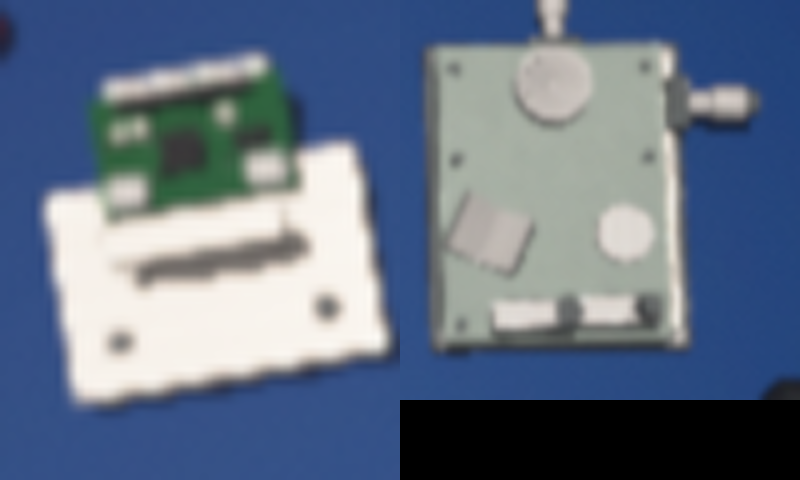

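```bash
cat > m.py <<'E'
from h import *
from scipy.optimize import least_squares
np.set_printoptions(precision=4,suppress=True)
def fit(c,obs,x0,yaw0=0):   # obs: (row,col,X,Y,Z) body pts, Z world height
    def f(p):
        r=[]
        for a,b,X,Y,Z in obs:
            cs,sn=np.cos(p[2]),np.sin(p[2])
            q=proj(c,[p[0]+cs*X-sn*Y,p[1]+sn*X+cs*Y,Z]); r+=[q[0]-a,q[1]-b]
        return np.array(r)
    s=least_squares(f,[*x0,yaw0]); return s.x,np.reshape(s.fun,(-1,2))
E
python3 - <<'E'
from m import *
c=vision.camera('top')
def L(x,y):return ((y+.5)/8-.5+178,(x+.5)/8-.5+198)
def R(x,y):return ((y+.5)/5-.5+184,(x-400+.5)/5-.5+318)
o=[(*L(44,195),.03,.057,.026),(*L(357,143),.03,-.057,.026),(*L(390,350),-.046,-.057,.026),(*L(77,403),-.046,.057,.026),
(*L(120,343),-.028,.038,.026),(*L(327,307),-.028,-.038,.026)]
print(fit(c,o,[.58,.18]))
o=[(*R(554,84.5),.056,0,.0704),(*R(627,233),-.028,-.038,.0603),(*R(490,232),-.028,.038,.0704)]
print(fit(c,o,[.54,-.17]))
print('latch peg/pivot',ray(c,R(649,310),.125),ray(c,R(568,311),.095))
print(robot.get_obs()['time'])
E
```

```text
(array([0.5814, 0.1888, 0.1781]), array([[ 0.309 ,  0.4907],
       [ 0.2293, -0.2666],
       [-0.3423, -0.407 ],
       [-0.3018, -0.053 ],
       [ 0.0284,  0.1662],
       [ 0.0985,  0.0743]]))
(array([ 0.5445, -0.1679,  0.0192]), array([[-0.2943,  0.059 ],
       [ 0.0852, -0.2706],
       [ 0.2054,  0.2101]]))
latch peg/pivot [ 0.4695 -0.2063  0.125 ] [ 0.471  -0.1684  0.095 ]
0.85
```

```bash
cat > d.py <<'E'
import sys
from m import *
from scipy.spatial.transform import Rotation as Ro
# usage: d.py x y z yaw(tool x)  -> fractions from measured pose ; no args: state
o=robot.get_obs(); p=np.array(o['position']); R=Ro.from_quat(o['tool_rot']); M=R.as_matrix()
yaw=np.arctan2(M[1,0],M[0,0])
print('t',round(o['time'],2),'p',p,'yaw',round(yaw,4),'tilt',M[:2,2],'F',np.round(o['ft_force'],2),'M',np.round(o['moment'],3),'w',round(o['grip_width'],4),'g',o['grip_force'])
if len(sys.argv)>1:
    x,y,z,w=map(float,sys.argv[1:5]); d=M.T@(np.array([x,y,z])-p)
    print('frac',d/.3,-((w-yaw+np.pi)%(2*np.pi)-np.pi)/(2*np.pi))
E
python3 -m handwheel '[[1,-1,0,0],[1,-1,0,0],[1,-1,0,0],[1,-1,0,0],[1,-1,0,0],[1,-1,0,0],[1,-1,0,0],[1,-1,0,0],[1,-1,0,0],[1,-1,0,0],[1,-1,0,0],[1,-1,0,0],[1,-1,0,0],[1,-1,0,0]]' 55 25
python3 -m handwheel '[[1,-1,0,0],[1,-1,0,0],[1,-1,0,0],[1,-1,0,0],[1,-1,0,0],[1,-1,0,0],[1,-1,0,0],[1,-1,0,0],[1,-1,0,0],[1,-1,0,0],[1,-1,0,0],[1,-1,0,0],[1,-1,0,0],[1,-1,0,0]]'
python3 d.py .5814 .1888 .2 1.749
```

```text
time: 2.02
position: [0.3722, -0.2404, 0.2308]
tool_rot: [0.992, 0.127, 0.0, 0.001]
ft_force: [-0.3, -0.1, 0.7]
grip_width: 0.0478
grip_force: 0.0
time: 3.18
position: [0.5863, 0.1246, 0.2301]
tool_rot: [0.992, 0.126, -0.001, 0.0]
ft_force: [-0.5, -0.2, 0.4]
grip_width: 0.0478
grip_force: 0.0
t 3.18 p [0.5863 0.1246 0.2301] yaw 0.2522 tilt [-0.0018 -0.0008] F [-0.47 -0.15  0.36] M [ 0.03   0.005 -0.016] w 0.0478 g 0.0
frac [ 0.0377 -0.2112  0.1003] -0.2382309559179722
```

```bash

python3 -m handwheel '[[0.037,-0.21,0.25,-0.238],[0.037,-0.21,0.25,-0.238],[0.037,-0.21,0.25,-0.238],[0.037,-0.21,0.25,-0.238],[0.037,-0.21,0.25,-0.238],[0.037,-0.21,0.25,-0.238],[0.037,-0.21,0.25,-0.238],[0.037,-0.21,0.25,-0.238],[0.037,-0.21,0.25,-0.238],[0.037,-0.21,0.25,-0.238],[0.037,-0.21,0.25,-0.238],[0.037,-0.21,0.25,-0.238],[0.037,-0.21,0.25,-0.238],[0.037,-0.21,0.25,-0.238],[0.037,-0.21,0.25,-0.238]]' >/dev/null
python3 d.py .5814 .1888 .053 1.749
python3 - <<'E'
from m import *
c=snap('side','s2.png'); s=cv2.imread('pics/s2.png')
q=proj(c,[.5814,.1888,.061]);print(q)
for r in vision.look_for('side','top_grip')[:4]: print(r)
r0,c0=int(q[0])-60,int(q[1])-60
cv2.imwrite('pics/s2c.png',cv2.resize(s[r0:r0+120,c0:c0+120],(600,600),interpolation=cv2.INTER_CUBIC))
E
```

```text
t 4.43 p [0.5818 0.1895 0.1558] yaw 1.7458 tilt [-0.0001 -0.0002] F [-0.19 -0.63 -0.  ] M [ 0.002 -0.137  0.027] w 0.048 g 0.0
frac [-0.002  -0.0015  0.3425] -0.0005069735028834215
[np.float64(204.88687840484832), np.float64(247.44987137840064)]
{'point': [214.4, 248.7], 'conf': 0.98}
{'point': [185.6, 243.0], 'conf': 0.96}
{'point': [230.5, 368.9], 'conf': 0.78}
{'point': [238.1, 196.7], 'conf': 0.73}
```

View pics/s2c.png

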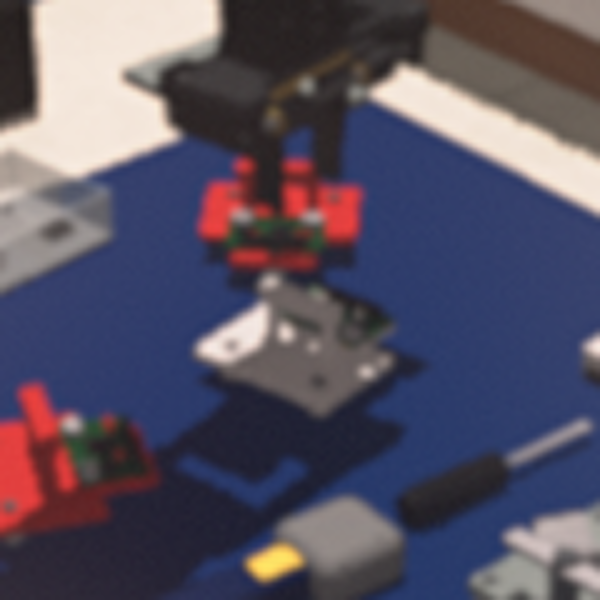

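```bash

python3 -m handwheel '[[-0.002,-0.0015,0.1,0],[-0.002,-0.0015,0.2,0],[-0.002,-0.0015,0.27,0],[-0.002,-0.0015,0.31,0],[-0.002,-0.0015,0.33,0],[-0.002,-0.0015,0.342,0],[-0.002,-0.0015,0.342,0],[-0.002,-0.0015,0.342,0],[-0.002,-0.0015,0.342,0]]' >/dev/null
python3 d.py 
python3 -m handwheel '[[0,0,0,0],[0,0,0,0],[0,0,0,0],[0,0,0,0],[0,0,0,0],[0,0,0,0],[0,0,0,0],[0,0,0,0],[0,0,0,0],[0,0,0,0]]' 0 15 >/dev/null
python3 d.py
```

```text
t 5.28 p [0.5825 0.1903 0.0542] yaw 1.7502 tilt [0.0026 0.0003] F [ 0.33  0.41 -0.7 ] M [-0.009 -0.093  0.012] w 0.0478 g 0.0
t 6.12 p [0.5825 0.1903 0.0532] yaw 1.75 tilt [0.0021 0.0004] F [3.28 1.25 0.17] M [ 0.212 -0.549  0.023] w 0.0139 g 14.98228252865374
```

```bash

python3 -m handwheel '[[0,0,0,0],[0,0,0,0],[0,0,0,0],[0,0,-0.01,0],[0,0,-0.03,0],[0,0,-0.07,0],[0,0,-0.13,0],[0,0,-0.21,0],[0,0,-0.3,0],[0,0,-0.4,0],[0,0,-0.5,0],[0,0,-0.5,0],[0,0,-0.5,0],[0,0,-0.5,0]]' - 40 >/dev/null
python3 d.py .5444 -.168 .2 1.59
```

```text
t 7.28 p [0.5795 0.1899 0.2017] yaw 1.7503 tilt [-0.0041 -0.0007] F [-0.46  0.38 -5.87] M [-0.064 -0.085  0.019] w 0.0135 g 39.97730176895857
frac [-1.1529 -0.3279  0.0068] 0.02551155488526822
```

```bash

python3 -m handwheel '[[-0.04,-0.01,0,0.002],[-0.1,-0.03,0,0.004],[-0.2,-0.06,0,0.01],[-0.3,-0.09,0,0.015],[-0.4,-0.12,0,0.02],[-0.5,-0.15,0,0.025],[-0.6,-0.18,0,0.0255],[-0.7,-0.21,0,0.0255],[-0.78,-0.235,0,0.0255],[-0.84,-0.25,0,0.0255],[-0.88,-0.26,0,0.0255],[-0.9,-0.27,0,0.0255],[-0.9,-0.27,0,0.0255],[-0.9,-0.27,0,0.0255]]' >/dev/null
python3 d.py .5444 -.168 .2 1.59
python3 - <<'E'
from m import *
c=snap('top','t3.png'); t=cv2.imread('pics/t3.png')
s=snap('side','s3.png'); s=cv2.imread('pics/s3.png')
p=robot.get_obs()['position']
q=proj(c,p);w=proj(vision.camera('side'),p);print(q,w)
A=cv2.resize(t[160:270,300:400],(400,440),interpolation=cv2.INTER_CUBIC)
r0,c0=int(w[0])-50,int(w[1])-50;print(r0,c0)
B=cv2.resize(s[r0:r0+110,c0:c0+100],(400,440),interpolation=cv2.INTER_CUBIC)
cv2.imwrite('pics/d3.png',np.hstack([A,B]))
E
```

```text
t 8.45 p [ 0.5492 -0.0893  0.2022] yaw 1.5894 tilt [-0.0019  0.0015] F [ 0.94  0.1  -4.27] M [-0.012 -0.074 -0.017] w 0.0137 g 39.97764470055699
frac [-0.2618 -0.021   0.0069] -9.560550062726828e-05
[np.float64(210.24846888295215), np.float64(324.50664112664333)] [np.float64(203.47330587157006), np.float64(301.41948493963827)]
153 251
```

View pics/d3.png

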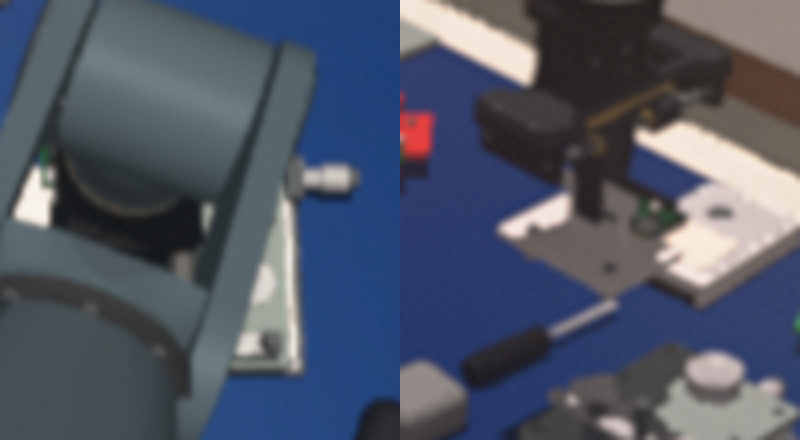

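```bash
cat > sd.py <<'E'
from m import *
c=vision.camera('side')
def S(x,y,k=4,r0=153,c0=251):return ((y+.5)/k-.5+r0,(x-400+.5)/k-.5+c0)
p=[.5492,-.0893,.2022]; z=p[2]-.027
o=[(*S(500,230),-.046,.057,z),(*S(612,297),-.046,-.057,z),(*S(610,268),-.028,-.038,z)]
for a,b,X,Y,Z in o: print('obs',np.array([a,b]),'pred',proj(c,[p[0]+X-.0186*Y,p[1]+Y+.0186*X,Z]), 'offs',ray(c,(a,b),Z)-np.array([p[0]+X-.0186*Y,p[1]+Y+.0186*X,Z]))
x,y=.5445,-.168
P=np.array([x+.056,y+.001,.0704]); a=S(716,364)
print('cup',a,proj(c,P),ray(c,a,.0704)-P)
E
python3 sd.py
python3 - <<'E'
import cv2,numpy as np
s=cv2.imread('pics/s3.png')
A=cv2.resize(s[185:235,260:320],(720,600),interpolation=cv2.INTER_CUBIC) 
B=cv2.resize(s[230:290,285:355],(700,600),interpolation=cv2.INTER_CUBIC)
cv2.imwrite('pics/e3.png',np.vstack([cv2.resize(A,(360,300)),cv2.resize(B,(360,300))]))
cv2.imwrite('pics/e3.png',np.hstack([cv2.resize(A,(400,333)),cv2.resize(B,(389,333))]))
E
```

```text
obs [210.125 275.625] pred [np.float64(209.79569337261646), np.float64(276.09467265257416)] offs [-0.0023 -0.0004  0.    ]
obs [226.875 303.625] pred [np.float64(225.41036897547423), np.float64(304.6303649179484)] offs [-0.0075 -0.0033  0.    ]
obs [219.625 303.125] pred [np.float64(220.36872873590326), np.float64(304.0505565684431)] offs [0.0009 0.0045 0.    ]
cup (243.625, 329.625) [np.float64(245.74197502417175), np.float64(330.16681629369344)] [0.007  0.0084 0.    ]
```

View pics/e3.png

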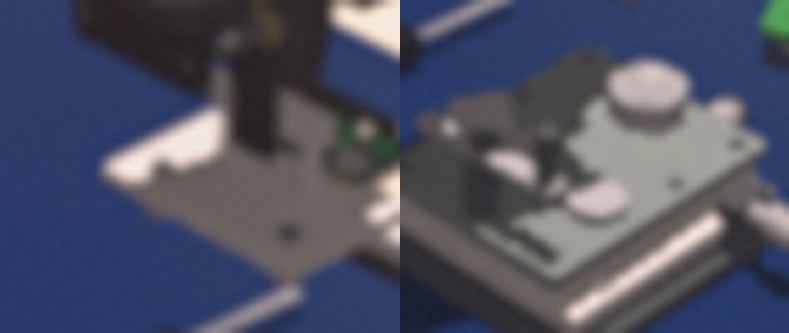

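```bash
python3 - <<'E'
from m import *
c=vision.camera('side')
S=lambda x,y:((y+.5)/6.667-.5+185,(x+.5)/6.667-.5+260)
Q=lambda x,y:((y+.5)/5.557-.5+230,(x-400+.5)/5.557-.5+285)
p=[.5492,-.0893,.2022]; z=p[2]-.027
o=[(*S(100,167),-.046,.057,z),(*S(287,280),-.046,-.057,z),(*S(162,170),-.028,.038,z),(*S(289,233),-.028,-.038,z)]
f,r=fit(c,o,p[:2]);print(f-np.array([p[0],p[1],.0186]),r)
o=[(*Q(648,84),.056,0,.0704),(*Q(597,198),-.028,-.038,.0603)]
f,r=fit(c,o,[.5445,-.168]);print(f,r)
E
```

```text
[-0.0033  0.0021 -0.0153] [[ 0.0864  0.2747]
 [-1.0266  0.264 ]
 [ 0.015  -0.089 ]
 [ 0.979  -0.449 ]]
[ 0.5455 -0.1637  0.0267] [[ 0.2161 -0.0489]
 [-0.1948  0.0465]]
```

```bash
python3 -m handwheel '[[-0.05,-0.005,0,0],[-0.11,-0.01,0,0],[-0.17,-0.01,0,0],[-0.22,-0.01,0,0],[-0.245,-0.01,0,0],[-0.258,-0.015,0,0],[-0.258,-0.015,0.03,0],[-0.258,-0.015,0.07,0],[-0.258,-0.015,0.12,0],[-0.258,-0.015,0.17,0],[-0.258,-0.015,0.2,0],[-0.258,-0.015,0.22,0],[-0.258,-0.015,0.22,0],[-0.258,-0.015,0.22,0],[-0.258,-0.015,0.22,0]]' >/dev/null
python3 d.py .546 -.167 .1133 1.592
python3 - <<'E'
from m import *
c=vision.camera('top')
def R(x,y):return ((y+.5)/5-.5+184,(x-400+.5)/5-.5+318)
o=[(*R(427,45),.084,.064,.054),(*R(664,45),.084,-.064,.054),(*R(435,345),-.084,.064,.054),(*R(676,345),-.084,-.064,.054)]
print(fit(c,o,[.54,-.17]))
c=snap('side','s4.png'); s=cv2.imread('pics/s4.png')
cv2.imwrite('pics/e4.png',cv2.resize(s[205:295,255:375],(800,600),interpolation=cv2.INTER_CUBIC))
E
```

```text
t 9.95 p [ 0.5476 -0.1675  0.1376] yaw 1.5902 tilt [ 0.0014 -0.0007] F [ 0.17  0.17 -4.03] M [-0.028 -0.16  -0.034] w 0.0139 g 39.97780689038336
frac [ 0.002  -0.0054  0.0809] -0.0002831649770639412
(array([ 0.5404, -0.1658,  0.012 ]), array([[ 0.6039,  1.2977],
       [ 0.2798, -1.0404],
       [-0.3044,  0.9026],
       [-0.4982, -1.1409]]))
```

View pics/e4.png

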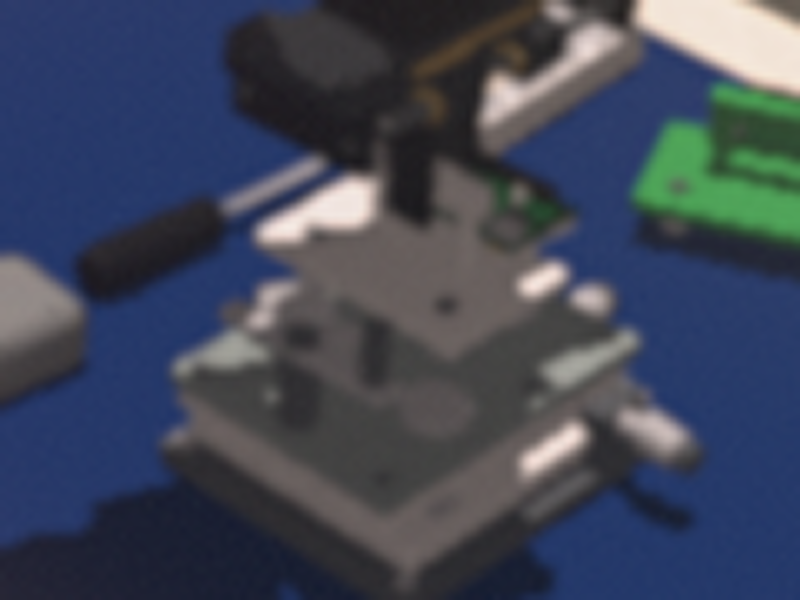

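```bash
python3 - <<'E'
from m import *
c=vision.camera('side')
S=lambda x,y:((y+.5)/6.667-.5+205,(x+.5)/6.667-.5+255)
p=np.array([.5476,-.1675]); z=.1376-.027
w=.0194
rot=lambda X,Y:np.array([np.cos(w)*X-np.sin(w)*Y,np.sin(w)*X+np.cos(w)*Y])
for n,a,X,Y,Z in(('dotflat',S(446,305),-.028,-.038,z),('dotgr',S(318,237),-.028,.038,z),('cornL',S(255,234),-.046,.057,z),('cornRbot',S(455,357),-.046,-.057,z-.008),('disc',S(433,408),-.028,-.038,.0603)):
    print(n,'implied grip centre - TCP',(ray(c,a,Z)[:2]-rot(X,Y)-p)*1e3)
E
```

```text
dotflat implied grip centre - TCP [0.3474 4.5925]
dotgr implied grip centre - TCP [-2.3191  0.0942]
cornL implied grip centre - TCP [-2.7246  1.3851]
cornRbot implied grip centre - TCP [1.92   3.4644]
disc implied grip centre - TCP [-5.6342  2.3612]
```

```bash
python3 -m handwheel '[[0,-0.006,0,0],[0,-0.012,0.01,0],[0,-0.012,0.02,0],[0,-0.012,0.03,0],[0,-0.012,0.04,0],[0,-0.012,0.045,0],[0,-0.012,0.05,0],[0,-0.012,0.055,0],[0,-0.012,0.06,0],[0,-0.012,0.06,0],[0,-0.012,0.06,0]]' >/dev/null
python3 d.py .544 -.167 .1165 1.590
```

```text
t 11.02 p [ 0.5434 -0.1675  0.1189] yaw 1.59 tilt [-0.0001  0.    ] F [ 0.51 -0.09 -4.57] M [-0.013 -0.066 -0.031] w 0.0136 g 39.97762790881097
frac [0.0015 0.0022 0.008 ] 2.412706216737764e-06
```

```bash
for i in 1; do python3 -m handwheel '[[0,0,0.003,0],[0,0,0.006,0],[0,0,0.006,0],[0,0,0.006,0]]' >/dev/null; done
python3 d.py; python3 -m handwheel '[[0,0,0.003,0],[0,0,0.003,0],[0,0,0.003,0]]' >/dev/null; python3 d.py;python3 -m handwheel '[[0,0,0.003,0],[0,0,0.003,0],[0,0,0.003,0]]' >/dev/null; python3 d.py
```

```text
t 11.35 p [ 0.5433 -0.1675  0.1171] yaw 1.59 tilt [-0.0001  0.    ] F [ 0.44 -0.41 -4.87] M [-0.013 -0.079  0.036] w 0.0138 g 39.97764827683568
t 11.6 p [ 0.5433 -0.1675  0.1162] yaw 1.59 tilt [-0.0001  0.0001] F [-0.32  0.33 -4.43] M [-0.01  -0.05  -0.014] w 0.0133 g 39.97773385606706
t 11.85 p [ 0.5434 -0.1676  0.1154] yaw 1.5899 tilt [ 0.0002 -0.0001] F [ 0.1  -0.26 -4.34] M [-0.035 -0.153 -0.031] w 0.0135 g 39.97877058573067
```

```bash
python3 -m handwheel '[[0,0,0.002,0],[0,0,0.002,0],[0,0,0.002,0]]' >/dev/null; python3 d.py;python3 -m handwheel '[[0,0,0.002,0],[0,0,0.002,0],[0,0,0.002,0]]' >/dev/null; python3 d.py
```

```text
t 12.1 p [ 0.5436 -0.1676  0.115 ] yaw 1.5899 tilt [ 0.0006 -0.0002] F [ 0.13  0.56 -4.85] M [-0.032 -0.178  0.007] w 0.0138 g 39.987166905775666
t 12.35 p [ 0.5437 -0.1677  0.1147] yaw 1.5899 tilt [ 0.0009 -0.0004] F [-0.26  0.42 -0.19] M [ 0.053  0.006 -0.056] w 0.0136 g 39.995463928207755
```

```bash
python3 -m handwheel '[[0,0,-0.004,0],[0,0,-0.004,0],[0,0,-0.004,0]]' >/dev/null; python3 d.py
for i in 1 2 3 ; do python3 -m handwheel '[[0.004,0,0,0],[0.004,0,0,0],[0.004,0,0,0]]' >/dev/null; python3 d.py; done
```

```text
t 12.6 p [ 0.5433 -0.1675  0.1151] yaw 1.5901 tilt [-0.0003  0.0001] F [ 0.23  0.2  -3.67] M [-0.034 -0.179 -0.004] w 0.0137 g 39.99545951373875
t 12.85 p [ 0.5434 -0.1663  0.1152] yaw 1.59 tilt [ 0.0001 -0.0001] F [ 0.76 -0.66 -4.35] M [-0.075 -0.235 -0.01 ] w 0.0137 g 39.98728615231812
t 13.1 p [ 0.5435 -0.1652  0.1153] yaw 1.59 tilt [ 0.0003 -0.0002] F [ 1.53 -0.49 -4.29] M [-0.229 -0.206 -0.037] w 0.0135 g 39.991156943142414
t 13.35 p [ 0.5435 -0.1641  0.1155] yaw 1.59 tilt [ 0.0006 -0.0005] F [ 0.13 -1.2  -3.7 ] M [-0.408 -0.266 -0.092] w 0.0137 g 40.004021460190415
```

```bash
python3 -m handwheel '[[-0.006,0,0,0],[-0.012,0,0,0],[-0.012,0,0,0],[-0.012,0,0,0]]' >/dev/null; python3 d.py
for i in 1 2 3 4; do python3 -m handwheel '[[-0.004,0,0,0],[-0.004,0,0,0],[-0.004,0,0,0]]' >/dev/null; python3 d.py; done
```

```text
t 13.68 p [ 0.5431 -0.1673  0.1152] yaw 1.5898 tilt [-0.0006  0.0006] F [ 1.1  -0.13 -3.2 ] M [ 0.033 -0.179  0.039] w 0.0139 g 39.99563933350146
t 13.93 p [ 0.5432 -0.1683  0.1153] yaw 1.5899 tilt [-0.0005  0.0007] F [ 0.93  1.56 -3.94] M [ 0.341 -0.281  0.084] w 0.0135 g 39.995599100366235
t 14.18 p [ 0.5431 -0.1693  0.1153] yaw 1.5897 tilt [-0.0006  0.0012] F [ 1.01  3.46 -2.76] M [ 0.7   -0.267  0.03 ] w 0.0134 g 40.00145145691931
t 14.43 p [ 0.5432 -0.1703  0.1154] yaw 1.5895 tilt [-0.0005  0.0017] F [ 1.77  4.94 -1.78] M [ 1.149 -0.387  0.017] w 0.0137 g 40.01040056347847
t 14.68 p [ 0.5432 -0.1712  0.1153] yaw 1.5895 tilt [-0.0006  0.0021] F [ 1.    6.33 -2.72] M [ 1.309 -0.35   0.111] w 0.0136 g 40.026846807450056
```

```bash
python3 -m handwheel '[[0.008,0,-0.002,0],[0.014,0,-0.002,0],[0.014,0,-0.002,0],[0.014,0,-0.002,0]]' >/dev/null; python3 d.py
for i in 1 2 3 4; do python3 -m handwheel '[[0,0.004,0,0],[0,0.004,0,0],[0,0.004,0,0]]' >/dev/null; python3 d.py; done
```

```text
t 15.02 p [ 0.5432 -0.1687  0.1158] yaw 1.5904 tilt [-0.0003 -0.001 ] F [ 0.06  0.28 -5.  ] M [-0.069 -0.091 -0.026] w 0.0138 g 39.97442331165075
t 15.27 p [ 0.5446 -0.1684  0.1159] yaw 1.5899 tilt [ 0.     -0.0004] F [ 0.3  -0.17 -4.23] M [-0.055 -0.088 -0.023] w 0.0133 g 39.97438391670585
t 15.52 p [ 0.5459 -0.1682  0.1159] yaw 1.59 tilt [ 0.0002 -0.0001] F [-0.08 -0.04 -4.59] M [ 0.016 -0.077  0.066] w 0.0137 g 39.97430476360023
t 15.77 p [ 0.5471 -0.1681  0.116 ] yaw 1.59 tilt [ 0.0002 -0.0001] F [ 0.32 -0.31 -5.05] M [-0.037 -0.078  0.007] w 0.0133 g 39.97431943193078
t 16.02 p [ 0.5483 -0.168   0.116 ] yaw 1.59 tilt [ 0.0001 -0.0001] F [-0.07 -0.08 -4.76] M [-0.011 -0.105 -0.049] w 0.0136 g 39.97427282854915
```

```bash

for i in 1 2 3 ; do python3 -m handwheel '[[0,0.004,0,0],[0,0.004,0,0],[0,0.004,0,0]]' >/dev/null; python3 d.py; done
```

```text
t 16.27 p [ 0.5495 -0.168   0.116 ] yaw 1.5901 tilt [ 0.0001 -0.    ] F [-0.58  0.13 -4.69] M [-0.026 -0.003 -0.007] w 0.0136 g 39.974294509738684
t 16.52 p [ 0.5503 -0.1679  0.1159] yaw 1.5901 tilt [-0.0006  0.0002] F [-0.15  0.73 -4.71] M [-0.015 -0.005 -0.009] w 0.0135 g 39.97365843504667
t 16.77 p [ 0.5507 -0.1678  0.1159] yaw 1.5903 tilt [-0.0024  0.0005] F [-3.67 -0.46 -1.2 ] M [-0.161  0.698  0.049] w 0.0135 g 39.97684777714312
```

```bash

python3 -m handwheel '[[0,-0.008,0,0],[0.003,-0.016,0,0],[0.003,-0.016,0,0],[0.003,-0.016,0.002,0],[0.003,-0.016,0.004,0],[0.003,-0.016,0.004,0]]' >/dev/null; python3 d.py
for i in 1 2 3 ; do python3 -m handwheel '[[0.004,0,0,0],[0.004,0,0,0],[0.004,0,0,0]]' >/dev/null; python3 d.py; done
```

```text
t 17.27 p [ 0.5472 -0.1672  0.1146] yaw 1.5899 tilt [ 0.0005 -0.0001] F [-0.52  0.11 -4.34] M [ 0.012 -0.098 -0.011] w 0.0133 g 39.97436296194792
t 17.52 p [ 0.547  -0.1659  0.1147] yaw 1.5901 tilt [ 0.0001 -0.    ] F [-0.05 -0.03 -4.4 ] M [-0.084 -0.097  0.072] w 0.0136 g 39.97437064535916
t 17.77 p [ 0.5471 -0.1649  0.1149] yaw 1.5901 tilt [ 0.0004 -0.0004] F [-0.01 -1.39 -4.67] M [-0.194 -0.067  0.   ] w 0.0135 g 39.97519430704415
t 18.02 p [ 0.5472 -0.1643  0.1151] yaw 1.5903 tilt [ 0.0008 -0.0015] F [-1.54 -2.86 -3.87] M [-0.754  0.048  0.002] w 0.0135 g 39.97410544194281
```

```bash

python3 -m handwheel '[[-0.006,-0.003,0,0],[-0.012,-0.003,0,0],[-0.012,-0.003,0,0],[-0.012,-0.003,0,0]]' >/dev/null; python3 d.py
for i in 1 2 3 ; do python3 -m handwheel '[[-0.004,0,0,0],[-0.004,0,0,0],[-0.004,0,0,0]]' >/dev/null; python3 d.py; done
```

```text
t 18.35 p [ 0.5457 -0.1667  0.1145] yaw 1.5895 tilt [-0.0007  0.001 ] F [ 0.2  -0.26 -5.36] M [-0.062 -0.075 -0.003] w 0.0135 g 39.97445412911475
t 18.6 p [ 0.5461 -0.1683  0.1147] yaw 1.5899 tilt [-0.0001  0.0002] F [-0.47 -0.59 -4.35] M [-0.085 -0.117 -0.014] w 0.0138 g 39.97448296286166
t 18.85 p [ 0.546  -0.1694  0.1147] yaw 1.5898 tilt [-0.0002  0.0004] F [-0.71  0.78 -5.45] M [ 0.12  -0.082 -0.02 ] w 0.0138 g 39.97454412281513
t 19.1 p [ 0.546  -0.1702  0.1148] yaw 1.5897 tilt [-0.0003  0.001 ] F [ 0.02  3.43 -4.38] M [ 0.512 -0.129 -0.011] w 0.0132 g 39.974821116775274
```

```bash

python3 -m handwheel '[[0.006,0,0,0],[0.011,0,0,0],[0.011,0,0,0],[0.011,0,0,0],[0.011,0,0,0]]' >/dev/null; python3 d.py .5462 -.1672 .1133 1.59
python3 -m handwheel '[[0,0,0.002,0],[0,0,0.002,0],[0,0,0.002,0]]' >/dev/null; python3 d.py
```

```text
t 19.52 p [ 0.5461 -0.1677  0.1147] yaw 1.5901 tilt [ 0.0001 -0.0003] F [ 0.02  0.27 -4.69] M [-0.069 -0.088 -0.063] w 0.0137 g 39.974445858970284
frac [0.0015 0.0004 0.0046] 1.0972876997064761e-05
t 19.77 p [ 0.546  -0.1675  0.1141] yaw 1.5899 tilt [-0.0002  0.    ] F [ 0.91  0.7  -4.6 ] M [-0.016 -0.106  0.006] w 0.0136 g 39.97433949261904
```

```bash

python3 -m handwheel '[[0.001,0.0005,0.001,0],[0.001,0.0005,0.001,0],[0.001,0.0005,0.001,0]]' >/dev/null; python3 d.py
for i in 1 2 3; do python3 -m handwheel '[[0,0,0.001,0],[0,0,0.001,0],[0,0,0.001,0]]' >/dev/null; python3 d.py; done
```

```text
t 20.02 p [ 0.5462 -0.1672  0.1139] yaw 1.59 tilt [ 0.0001 -0.0001] F [ 0.65 -0.42 -4.58] M [-0.121 -0.093 -0.017] w 0.0135 g 39.973839819431305
t 20.27 p [ 0.5463 -0.1672  0.1137] yaw 1.59 tilt [ 0.0002 -0.0001] F [ 0.41 -0.24 -3.76] M [-0.057 -0.134 -0.001] w 0.0141 g 39.97435161843896
t 20.52 p [ 0.5464 -0.1672  0.1136] yaw 1.59 tilt [ 0.0005 -0.0002] F [ 0.16  0.68 -1.44] M [0.022 0.014 0.01 ] w 0.0133 g 39.98055797070265
t 20.77 p [ 0.5464 -0.1672  0.1135] yaw 1.59 tilt [ 0.0006 -0.0002] F [-0.83  0.35  1.95] M [0.104 0.135 0.006] w 0.0135 g 39.98329664580524
```

```bash

for i in 1 2; do python3 -m handwheel '[[0,0,0.001,0],[0,0,0.001,0],[0,0,0.001,0]]' >/dev/null; python3 d.py; done
python3 -m handwheel '[[0,0,0,0],[0,0,0,0],[0,0,0,0],[0,0,0,0]]' - 5 >/dev/null; python3 d.py
```

```text
t 21.02 p [ 0.5464 -0.1672  0.1134] yaw 1.59 tilt [ 0.0007 -0.0004] F [-1.55  0.99  6.02] M [0.146 0.264 0.052] w 0.0135 g 39.98442130163312
t 21.27 p [ 0.5464 -0.1672  0.1134] yaw 1.5901 tilt [ 0.0008 -0.0005] F [-2.4   0.38  7.42] M [ 0.143  0.323 -0.012] w 0.0137 g 39.98508928343654
t 21.6 p [ 0.5465 -0.1672  0.1134] yaw 1.5901 tilt [ 0.001  -0.0004] F [-2.07  0.87  7.78] M [0.221 0.184 0.021] w 0.0138 g 4.99917230772553
```

```bash

python3 -m handwheel '[[0,-0.002,-0.002,0],[0,-0.002,-0.002,0],[0,-0.002,-0.002,0],[0,-0.002,-0.002,0]]' >/dev/null; python3 d.py
python3 -m handwheel '[[0,-0.002,0,0],[0,-0.002,0,0],[0,-0.002,0,0]]' >/dev/null; python3 d.py
python3 -m handwheel '[[0,0.004,0,0],[0,0.004,0,0],[0,0.004,0,0]]' >/dev/null; python3 d.py

```

```text
t 21.93 p [ 0.5464 -0.1672  0.1134] yaw 1.5898 tilt [ 0.0017 -0.0003] F [1.04 1.65 4.26] M [ 0.246 -0.266  0.025] w 0.014 g 4.999015239591245
t 22.18 p [ 0.5462 -0.1673  0.1134] yaw 1.5896 tilt [ 0.0028 -0.0006] F [4.1  3.   4.64] M [ 0.421 -0.706  0.059] w 0.0141 g 4.999940517882351
t 22.43 p [ 0.5463 -0.1673  0.1133] yaw 1.5901 tilt [ 0.0002 -0.0003] F [1.42 1.77 6.71] M [ 0.343 -0.361 -0.009] w 0.0142 g 5.000959588796832
```

```bash

python3 -m handwheel '[[0.002,0.001,-0.003,0],[0.002,0.001,-0.003,0],[0.002,0.001,-0.003,0]]' - 3 >/dev/null; python3 d.py
python3 -m handwheel '[[0,0,0,0],[0,0,0,0],[0,0,0,0],[0,0,0,0],[0,0,0,0]]' 55 >/dev/null; python3 d.py
python3 -m handwheel '[[0,0,-0.02,0],[0,0,-0.06,0],[0,0,-0.12,0],[0,0,-0.2,0],[0,0,-0.28,0],[0,0,-0.36,0],[0,0,-0.4,0],[0,0,-0.4,0],[0,0,-0.4,0]]' >/dev/null; python3 d.py
python3 - <<'E'
from m import *
c=snap('side','s5.png'); s=cv2.imread('pics/s5.png')
cv2.imwrite('pics/e5.png',cv2.resize(s[205:295,255:375],(800,600),interpolation=cv2.INTER_CUBIC))
E
```

```text
t 22.68 p [ 0.5461 -0.1669  0.1134] yaw 1.5902 tilt [-0.0009 -0.0004] F [ 1.66 -0.41  0.4 ] M [-0.105 -0.283 -0.06 ] w 0.014 g 3.0026234267279506
t 23.1 p [ 0.5461 -0.1664  0.1136] yaw 1.59 tilt [-0.0009  0.0003] F [-0.29 -0.55 -0.28] M [-0.041 -0.105  0.039] w 0.0395 g 0.0
t 23.85 p [ 0.5466 -0.1666  0.2347] yaw 1.59 tilt [ 0.0015 -0.0009] F [ 0.37 -0.07 -0.85] M [-0.004 -0.091  0.004] w 0.0479 g 0.0
```

View pics/e5.png

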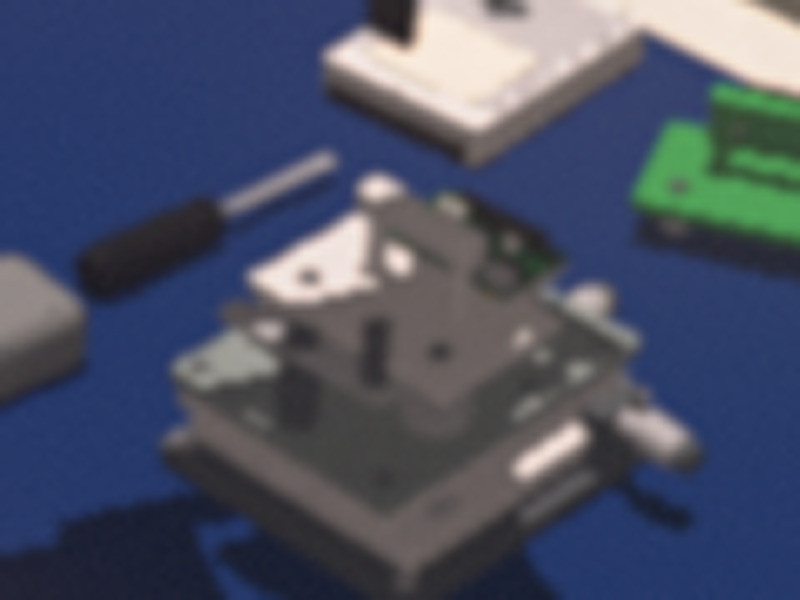

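```bash

python3 - <<'E'
from m import *
c=vision.camera('side')
S=lambda x,y:((y+.5)/6.667-.5+205,(x+.5)/6.667-.5+255)
p=np.array([.5463,-.1672]); z=.0863; w=.0194
rot=lambda X,Y:np.array([np.cos(w)*X-np.sin(w)*Y,np.sin(w)*X+np.cos(w)*Y])
for n,a,X,Y in(('dotflat',S(440,352),-.028,-.038),('dotgr',S(310,275),-.028,.038),('cornL',S(249,277),-.046,.057)):
    print(n,(ray(c,a,z)[:2]-rot(X,Y)-p)*1e3)
E
python3 d.py .471 -.207 .16 1.59
```

```text
dotflat [0.5125 4.6365]
dotgr [1.3063 5.4706]
cornL [-1.3512  3.6999]
t 23.95 p [ 0.5456 -0.1661  0.2328] yaw 1.59 tilt [-0.0021  0.0011] F [-0.68  0.52  0.27] M [-0.06  -0.095 -0.011] w 0.0479 g 0.0
frac [-0.1318 -0.2507  0.2431] -1.0370381953725587e-06
```

```bash

python3 -m handwheel '[[-0.06,-0.12,0,0],[-0.132,-0.2,0,0],[-0.132,-0.251,0,0],[-0.132,-0.251,0.04,0],[-0.132,-0.251,0.12,0],[-0.132,-0.251,0.2,0],[-0.132,-0.251,0.2,0],[-0.132,-0.251,0.2,0]]' 30 10 >/dev/null; python3 d.py .471 -.207 .113 1.59
python3 - <<'E'
from m import *
c=snap('side','s6.png'); s=cv2.imread('pics/s6.png')
cv2.imwrite('pics/e6.png',cv2.resize(s[205:295,245:365],(800,600),interpolation=cv2.INTER_CUBIC))
print(proj(c,[.471,-.207,.11]))
E
```

```text
t 24.62 p [ 0.4705 -0.2066  0.172 ] yaw 1.5898 tilt [-0.0047  0.0035] F [0.42 0.03 0.01] M [ 0.004 -0.086 -0.079] w 0.0262 g 0.0
frac [-0.002   0.0025  0.1967] -2.659988590347331e-05
[np.float64(258.451285497283), np.float64(310.7641393940543)]
```

View pics/e6.png

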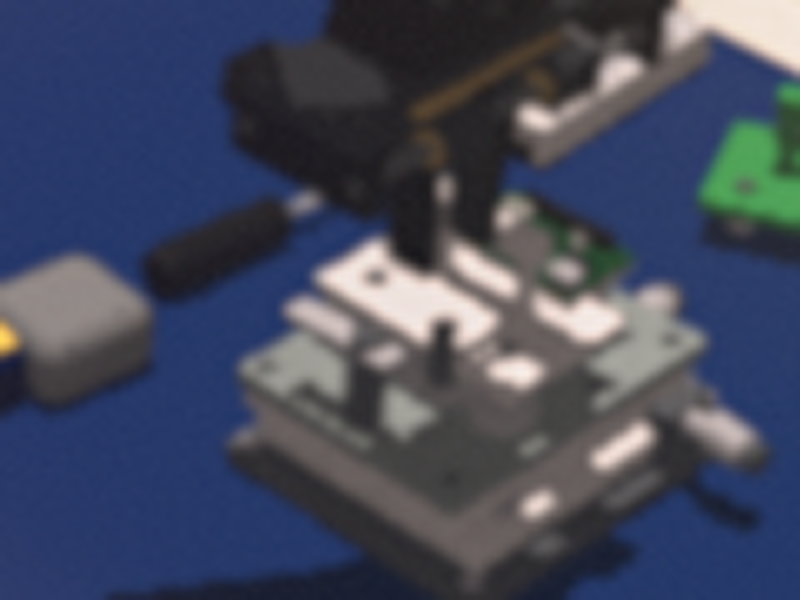

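```bash

python3 -m handwheel '[[-0.002,0.0025,0.06,0],[-0.002,0.0025,0.11,0],[-0.002,0.0025,0.14,0],[-0.002,0.0025,0.16,0],[-0.002,0.0025,0.18,0],[-0.002,0.0025,0.193,0],[-0.002,0.0025,0.193,0],[-0.002,0.0025,0.193,0]]' >/dev/null; python3 d.py
python3 - <<'E'
import numpy as np
# waypoints: peg circle about pivot, in tool axes of current pose (x_t=+y', y_t=+x')
piv=np.array([.4723,-.1686]); y0=1.59; p0=np.array([.471,-.207])
for k in range(0,16):
    a=1.51-k*.108; h=a+.0194+np.pi; P=piv+.040*np.array([np.cos(h),np.sin(h)])-p0
    xt=np.array([np.cos(y0),np.sin(y0)]);yt=np.array([np.sin(y0),-np.cos(y0)])
    print(round(a,2),np.round([P@xt/.3,P@yt/.3,0,k*.108/6.2832],3))
E
```

```text
t 25.33 p [ 0.4729 -0.2083  0.1162] yaw 1.5901 tilt [ 0.0003 -0.0002] F [0.53 0.47 0.3 ] M [ 0.002 -0.079 -0.042] w 0.0259 g 0.0
1.51 [-0.005 -0.001  0.     0.   ]
1.4 [-0.004 -0.016  0.     0.017]
1.29 [-0.    -0.03   0.     0.034]
1.19 [ 0.004 -0.043  0.     0.052]
1.08 [ 0.01  -0.056  0.     0.069]
0.97 [ 0.018 -0.069  0.     0.086]
0.86 [ 0.027 -0.08   0.     0.103]
0.75 [ 0.037 -0.09   0.     0.12 ]
0.65 [ 0.048 -0.1    0.     0.138]
0.54 [ 0.06  -0.108  0.     0.155]
0.43 [ 0.072 -0.114  0.     0.172]
0.32 [ 0.086 -0.12   0.     0.189]
0.21 [ 0.1   -0.123  0.     0.206]
0.11 [ 0.114 -0.126  0.     0.223]
-0.0 [ 0.128 -0.127  0.     0.241]
-0.11 [ 0.143 -0.126  0.     0.258]
```

```bash

python3 -m handwheel '[[0,-0.004,0,0],[0,-0.006,0,0],[0,-0.02,0,0.017],[0.004,-0.035,0,0.034],[0.008,-0.048,0,0.052],[0.014,-0.062,0,0.069],[0.022,-0.075,0,0.086],[0.031,-0.086,0,0.103],[0.041,-0.096,0,0.12],[0.052,-0.106,0,0.138],[0.064,-0.114,0,0.155],[0.064,-0.114,0,0.155],[0.064,-0.114,0,0.155]]' 17 10 >/dev/null; python3 d.py
python3 - <<'E'
from m import *
p=np.array(robot.get_obs()['position'][:2])
d=p-np.array([.4723,-.1686]);print(np.hypot(*d),np.arctan2(d[1],d[0])+np.pi-.0194-2*np.pi*(d[1]>0))
E
```

```text
t 26.42 p [ 0.4383 -0.1898  0.1163] yaw 0.6188 tilt [ 0.0007 -0.0005] F [ 0.57 -0.44  0.54] M [-0.139 -0.019 -0.039] w 0.0148 g 0.194703689776361
0.040048768145075755 0.5394065676540506
```

```bash
python3 - <<'E'
import numpy as np
piv=np.array([.4723,-.1686]); y0=.6188; p0=np.array([.4383,-.1898])
for k in range(1,9):
    a=.54-k*.09; h=a+.0194+np.pi; P=piv+.040*np.array([np.cos(h),np.sin(h)])-p0
    xt=np.array([np.cos(y0),np.sin(y0)]);yt=np.array([np.sin(y0),-np.cos(y0)])
    print(round(a,2),np.round([P@xt/.3,P@yt/.3,0,k*.09/6.2832],3))
E
```

```text
0.45 [ 0.001 -0.012  0.     0.014]
0.36 [ 0.004 -0.023  0.     0.029]
0.27 [ 0.007 -0.035  0.     0.043]
0.18 [ 0.012 -0.046  0.     0.057]
0.09 [ 0.017 -0.057  0.     0.072]
0.0 [ 0.023 -0.067  0.     0.086]
-0.09 [ 0.03  -0.077  0.     0.1  ]
-0.18 [ 0.038 -0.086  0.     0.115]
```

```bash

python3 -m handwheel '[[0.001,-0.012,0,0.014],[0.004,-0.023,0,0.029],[0.007,-0.035,0,0.043],[0.012,-0.046,0,0.057],[0.017,-0.057,0,0.072],[0.02,-0.062,0,0.078],[0.02,-0.062,0,0.078],[0.02,-0.062,0,0.078]]' >/dev/null; python3 d.py .4323 -.169 .1163 .08
for i in 1 2; do python3 -m handwheel '[[0,-0.006,0,0],[0,-0.006,0,0],[0,-0.006,0,0],[0,-0.006,0,0]]' >/dev/null; python3 d.py; done
```

```text
t 27.08 p [ 0.4324 -0.171   0.116 ] yaw 0.1285 tilt [0.0001 0.0002] F [-0.   -0.6   0.93] M [-0.024  0.038 -0.009] w 0.0147 g 0.0786416488699615
frac [ 0.0005 -0.0065 -0.0009] 0.0077266946372728795
t 27.42 p [ 0.4321 -0.1692  0.116 ] yaw 0.1265 tilt [0.0001 0.    ] F [ 0.2  -0.54  0.48] M [-0.122  0.087  0.042] w 0.0145 g 0.41205665096640587
t 27.75 p [ 0.4318 -0.1673  0.1159] yaw 0.1261 tilt [-0.0001  0.0002] F [ 0.08 -0.41  0.26] M [-0.115  0.044 -0.008] w 0.0148 g 0.37852258421480656
```

```bash

for i in 1 2 3; do python3 -m handwheel '[[0,-0.004,0,0],[0,-0.004,0,0],[0,-0.004,0,0]]' >/dev/null; python3 d.py; done
```

```text
t 28.0 p [ 0.4317 -0.1663  0.116 ] yaw 0.1261 tilt [ 0.     -0.0001] F [-0.18 -0.45  0.12] M [-0.272  0.118 -0.01 ] w 0.0141 g 0.7489844597876072
t 28.25 p [ 0.4317 -0.166   0.116 ] yaw 0.1268 tilt [ 0.0004 -0.0019] F [-1.42 -6.71  0.25] M [-0.879  0.335  0.004] w 0.0149 g 2.348327860236168
t 28.5 p [ 0.4318 -0.1658  0.116 ] yaw 0.1275 tilt [ 0.0008 -0.0036] F [-3.71 -8.49 -1.33] M [-1.359  0.523  0.018] w 0.0152 g 3.819378912448883
```

```bash

python3 -m handwheel '[[0,0.006,0,0],[0,0.006,0,0],[0,0.006,0,0],[0,0.006,0,0]]' 30 >/dev/null; python3 d.py
python3 -m handwheel '[[0,0,-0.04,0],[0,0,-0.1,0],[0,0,-0.2,0],[0,0,-0.3,0],[0,0,-0.4,0],[-0.1,0.1,-0.4,0],[-0.2,0.2,-0.4,0],[-0.2,0.3,-0.4,0],[-0.2,0.4,-0.4,0],[-0.2,0.5,-0.4,0],[-0.2,0.6,-0.4,0],[-0.2,0.7,-0.4,0],[-0.2,0.7,-0.4,0],[-0.2,0.7,-0.4,0]]' >/dev/null; python3 d.py
python3 - <<'E'
import cv2,numpy as np
from m import *
c=snap('top','t7.png'); t=cv2.imread('pics/t7.png')
d=snap('side','s7.png'); s=cv2.imread('pics/s7.png')
A=cv2.resize(t[184:264,318:398],(400,400),interpolation=cv2.INTER_CUBIC)
B=cv2.resize(s[210:290,265:345],(400,400),interpolation=cv2.INTER_CUBIC)
cv2.imwrite('pics/e7.png',np.hstack([A,B]))
E
```

```text
t 28.83 p [ 0.4314 -0.1651  0.1159] yaw 0.1258 tilt [-0.0004  0.0009] F [ 0.17  0.43 -0.18] M [ 0.013  0.031 -0.014] w 0.0253 g 0.0
t 30.0 p [ 0.3984 -0.3824  0.2355] yaw 0.1242 tilt [0.     0.0008] F [-0.68  0.15 -0.73] M [-0.01   0.009  0.046] w 0.026 g 0.0
```

View pics/e7.png

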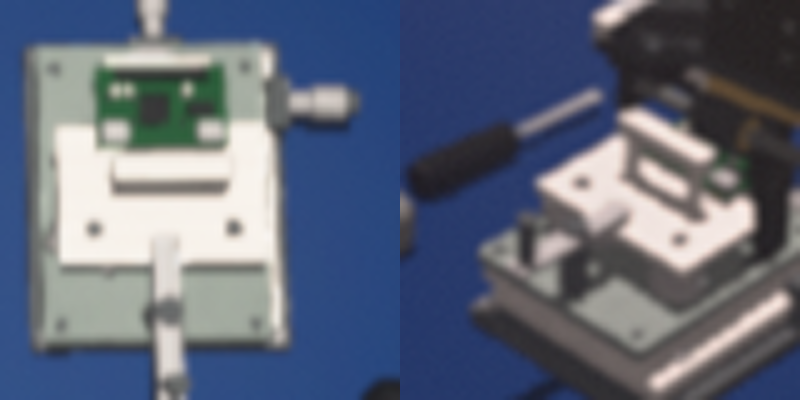

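```bash
python3 - <<'E'
from m import *
c=vision.camera('top')
R=lambda x,y:((y+.5)/5-.5+184,(x+.5)/5-.5+318)
z=.0863
o=[(*R(94,229),-.028,.038,z),(*R(234,228),-.028,-.038,z),(*R(55,125),.03,.057,z),(*R(60,266),-.046,.057,z),(*R(275,264),-.046,-.057,z)]
print(fit(c,o,[.5445,-.168]))
E
```

```text
(array([ 0.5439, -0.1682,  0.0191]), array([[ 0.3629,  0.158 ],
       [ 0.2162,  0.1014],
       [ 0.3096,  0.3681],
       [-0.3793,  0.177 ],
       [-0.4875, -0.7962]]))
```

Seat and plate agree within 0.6 mm and in yaw; the latch is at its stop.

```bash
python3 -c "
from rig import job
print(job.hand_in())"
```

```text
the job is handed in; nothing more can be done
None
```

The white stage top is back on its seats, level and released, with the latch swung over its edge to its stop; I handed the job in at about 30 s, and the hand-in gave no verdict.

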